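# Push a small shoebox between the posts into the dispatch bay

## Robot

A 7-joint arm with a two-finger parallel gripper is mounted at the origin on the work surface. World frame = base frame: x ahead of the robot, y to its left, z up, the work surface at z = 0. Lengths are in m, angles in rad, forces in N, time in s.
With the tool pointing down it reaches from about 0.425 to 0.925 m from the base axis. Payload 6.8 kg.
Tool frame: the origin (TCP) lies at the very end of the fingers, on their centre line; the grasp point (between the pads) lies 19 mm behind it (r.grip_depth is the distance from the TCP to the grasp point, in m); z points along the fingers, y is the direction in which the jaws open and shut (so a half turn about z gives the same grasp; the last joint's range is limited). The gripper opens to 85 mm and grips with 20 to 120 N. Pads are 22 mm wide; open, the fingers measure 114 mm over their backs; the gripper's body (76 mm by 85 mm) begins 54 mm behind the grasp point. The pads swing forward as they close: fully open they stand 13 mm farther back than shut.
Start: joints at [-1.369, 0.477, 0.022, 1.555, -0.011, 1.109, -0.083], TCP at [0.206, 0.643, 0.231] pointing down, gripper open.
Joint ranges: [-2.96, 2.96], [-0.34, 2.1], [-1.41, 1.46], [0.24, 2.44], [-1.37, 4.51], [0.17, 1.92], [-2.96, 2.96]. Speed limits (rad/s): [2.39, 2.39, 3.14, 3.14, 3.14, 3.14, 3.14].

## Interface

Orientations are given as a rotation vector (axis times angle).
In Python, from bench import status, eyes, workorder, spotter, r gives the robot as it stands.
- The arm moves only by the tool drive_tool, never from a script. Its argument "commands" is a list of rows, each an object of numbers: "rx", "ry", "rz": the turn, a rotation vector about the world's x, y, z normalised to -1 to 1, where 1 is 8 degrees; "tx", "ty", "tz": the shift along the world's x, y, z normalised to -1 to 1, where 1 is 20 mm; "grip": the closure, from -1 (fully open) to 1 (shut). A call has 1 to 10 rows; each row shifts and turns the commanded pose from where the row before left it; what a row does not reach is not made up. A row lasts 1/8 s, in which the tool goes at most 62.5 mm and 10.7 degrees, less where a joint would pass 70% of its speed; a pose out of reach is approached as far as the arm can. A call with a number of a shift or a turn outside -1 to 1 is refused whole. A call with a gripper value outside its range is refused whole. The fingers move at their own pace and stop on an object; "grip_force" is the grip in N (left out, the last holds). Time passes only in rows, so rows that do not move let the fingers close. It gives the time, the measured TCP pose, the force and the opening at its end, in the units of the state.
- status.get_obs(): the state, without advancing time (a new reading comes with each control period).
- eyes.grab_frame(name): name is "scene" or "top"; returns a dict with "frame" (420x560x3 uint8, blue, green, red), "range_z" (420x560 float32, m along the optical axis (not along the pixel's ray), 0 where there is no reading), "fx", "fy", "cx", "cy" (pixels), "T" (4x4, takes a point from camera to world coordinates). Camera axes: x right, y down, z forward; pixel columns grow to the right and rows downward; lengths in m; the calibration is good to about 2 mm. A picture is of the moment at which its call begins.
- workorder.hand_in(): hands the job in, once; it reports no verdict.
Trained networks look in the newest picture that a camera, given by its name, has taken for a name from the list of things; names that differ only in an ending like _2 or _b are one class to them, and where a whole thing is asked for, a point or a joint stands for the part that bears it (a point fixed in the world has none). Each returns a list of dicts, best first, with "confidence" (0 to 1); they miss things now and then, are a little off and sometimes report something else, mostly with a low value. They report only what shows in the picture. A call takes as long as a camera call.
- spotter.boxes_of(camera, target): "position" ([column, row] as shares, 0 to 1, of the picture: columns of its width, rows of its height, amid what is visible of it).
- spotter.masks_of(camera, target): "mask" (420x560 bool, what is visible of it) and "position" ([column, row] as shares, 0 to 1, of the picture: columns of its width, rows of its height, amid what is visible of it).
The state is a dict: "clock": time; "joints": joint angles; "qvel": joint speeds; "tau": joint torques, N m; "tcp_pos": TCP position; "orientation": TCP orientation; "contact_force": force on the tool from outside, world axes, zero at the start; "moment": the same for the moment, N m; "grip_width": finger opening in m.
Only numpy, scipy, OpenCV 4.12 (cv2) and the standard library are available. Lean on these libraries where they do the work, as an engineer would, in place of code of your own. Each camera call takes 0.05 s, during which the arm holds its last target.

## Task

Push the small white shoebox, keeping it flat on the bench and never lifting it, lengthwise through the narrow gap between the two steel posts and on until it sits square against the steel rail behind them, wholly past the posts. Then move the hand clear. Leave the other things on the bench where they are.

Things in the scene. Friction and masses are not known exactly. Their poses are not given: they have to be found in the camera images.
- shoebox: small closed shoebox of white card with a lid, the only small carton lying loose: 96 wide (its x), 136 long (its y), 55 high, 0.18 to 0.35 kg, slides under 1 to 4 N. Origin: centre of its underside, z up. Both ends are alike. Starts to the robot's right (-y) of the posts, turned up to 0.3 rad
- bay: two steel posts and a rail fixed to the bench. Origin: on the bench midway between the posts; y is the way to push (world +y, turned up to 0.2 rad), x across the gap, z up. Posts 35 (x) x 30 (y) x 60 high, centred at x = -70.5 and +70.5, y = 0: the gap is 106 wide (5 to spare each side), from y = -15 to +15. The shoebox is home with its origin at x 0, y +95 in this frame
- rail (a point): foot of the near face of the bay's rail, at its middle: x 0, y +163, z 0 in the bay's frame. The rail is a steel bar across the lane, 150 (x) x 20 (y) x 45 high; with the shoebox against it, the rear end is 12 past the posts
- tin: bystander, to be left alone: round dark-metal shoe-polish tin, 72 across, 26 high, standing beside the bay, on its near (robot) side. Origin: centre of its underside
- jar: bystander, to be left alone: small glass shoe-cream jar with black cap, 48 across, 50 high, standing beside the bay, on its far side. Origin: centre of its underside
- brush: bystander, to be left alone: wooden shoe brush, 50 x 150 x 42 high, lying bristles down on the left of the bench. Origin: centre of its underside
- tape: bystander, to be left alone: roll of clear packing tape lying flat, 100 across, 48 high, left of the bay. Origin: centre of its underside
- horn: bystander, to be left alone: flat steel shoehorn, 34 wide, 170 long, 4 thick, lying at the far side of the bench. Origin: centre of its underside
- shoe_a: bystander, to be left alone: one of a pair of grey trainers with white sole, 250 x 86 x 120 high, at the right of the bench. Origin: centre of its underside

How it is judged:
By the outcome, as a careful person would: the job done as asked, in the order asked, and still so for the second after the job is handed in, with the robot touching nothing.
It also fails if it takes over 72 s, if anything falls off the work surface, if the arm or the gripper's body presses on something with over 40 N, if the wrist force passes 120 N, or if a joint passes its speed limit or range.

## Working session

There is one attempt and no reset: what is moved stays moved. The work goes in short steps, Python scripts to look and compute and a tool call to move; the robot and the scene stay as the last step left them, time stands still between calls to the robot, and variables do not carry over. Pictures are saved under pics/ and viewed, and the job is handed in when it is done.

Besides the shell and the picture viewer there is one more tool, called after ">>>" as a command line: name --argument value ..., lists and objects as JSON in quotes. drive_tool: Moves the arm, as the interface text tells. Scaled input: -1 to 1 covers 20 mm each way for a shift and 8 degrees each way for a turn. Its arguments: {"type":"object","properties":{"commands":{"type":"array","items":{"type":"object","properties":{"rx":{"type":"number"},"ry":{"type":"number"},"rz":{"type":"number"},"tx":{"type":"number"},"ty":{"type":"number"},"tz":{"type":"number"},"grip":{"type":"number"}}}},"grip_force":{"type":"number"}},"required":["commands"]}

```bash
mkdir -p pics; ls; python3 - <<'E'
from bench import status, eyes, workorder, spotter, r
import cv2
print(status.get_obs())
for n in ("scene","top"):
    f=eyes.grab_frame(n); cv2.imwrite(f"pics/{n}0.png",f["frame"]); print(n,f["fx"],f["cx"],f["T"])
    for t in ("shoebox","bay","tin","jar"):
        print(t,[(d["confidence"],d["position"]) for d in spotter.boxes_of(n,t)])
E
```

```text
pics
{'clock': 0.0, 'joints': array([-1.36909468,  0.47783106,  0.02234627,  1.55645687, -0.01149919,
        1.1093079 , -0.08309621]), 'qvel': array([-0.00061046,  0.00115883,  0.00063841, -0.00015441,  0.00057428,
        0.00015538,  0.00054935]), 'tau': array([-6.15575536e-04, -5.96464384e+01,  1.60748642e+00, -2.81184125e+01,
        1.24319899e-02,  9.44002066e-03, -3.07556536e-05]), 'tcp_pos': array([0.20562321, 0.6422885 , 0.23030281]), 'orientation': array([-4.84637986e-01, -3.10383735e+00,  2.93600557e-03]), 'contact_force': array([ 0.49885621, -0.02432524,  0.53823403]), 'moment': array([-0.02958622, -0.00626706, -0.02246249]), 'grip_width': 0.08561234092006387}
scene 451.9368090911055 279.06990872532805 [[-0.05915673  0.66344966 -0.7458787   1.42072161]
 [ 0.99824728  0.0380541  -0.04532381  0.04840656]
 [-0.00168633 -0.74725259 -0.66453798  0.79169831]
 [ 0.          0.          0.          1.        ]]
shoebox [(0.67, [0.4011, 0.4698])]
bay [(0.96, [0.5748, 0.4869])]
tin [(0.89, [0.6011, 0.3995])]
jar [(0.95, [0.6402, 0.5645]), (0.22, [0.4012, 0.4693])]
top 482.5449543369178 281.78815848931254 [[-0.02514524 -0.99601513  0.08556623  0.42722141]
 [-0.99946699  0.02683009  0.01859774 -0.01912475]
 [-0.02081938 -0.08505298 -0.9961589   1.6500814 ]
 [ 0.          0.          0.          1.        ]]
shoebox [(0.59, [0.5861, 0.4726]), (0.41, [0.4159, 0.3955])]
bay []
tin [(0.7, [0.4463, 0.5967]), (0.59, [0.587, 0.4733]), (0.38, [0.39, 0.5067])]
jar [(0.72, [0.4129, 0.4017])]
```

View pictures.

View pics/scene0.png

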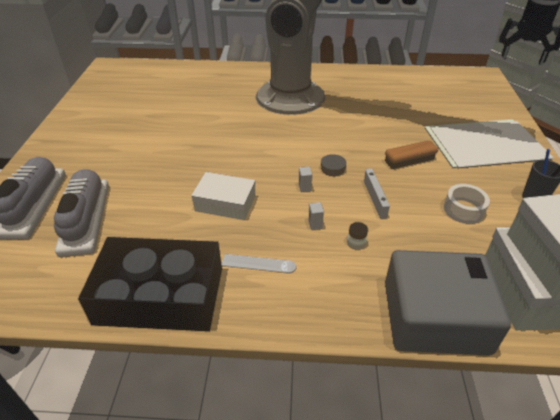

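View pics/top0.png

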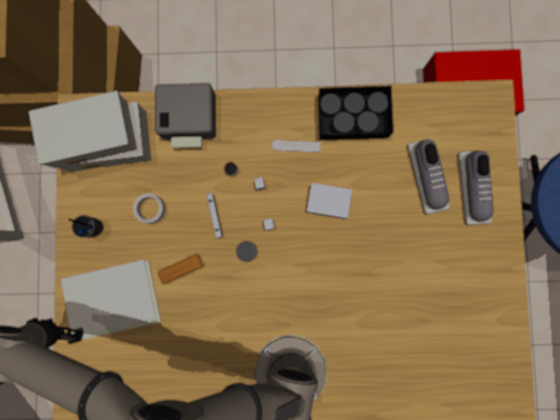

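```bash
cat > h.py <<'E'
from bench import status, eyes, workorder, spotter, r
import numpy as np, cv2
def cloud(n,save=None):
    f=eyes.grab_frame(n)
    if save: cv2.imwrite(f"pics/{save}.png",f["frame"])
    z=f["range_z"]; v,u=np.mgrid[:z.shape[0],:z.shape[1]]
    P=np.stack([(u-f["cx"])/f["fx"]*z,(v-f["cy"])/f["fy"]*z,z],-1)
    W=P@f["T"][:3,:3].T+f["T"][:3,3]; W[z==0]=np.nan
    return f,W
def comps(W,lo=0.015,hi=0.075,xr=(0.35,0.85),yr=(-0.3,0.35)):
    with np.errstate(invalid='ignore'):
        m=(W[...,2]>lo)&(W[...,2]<hi)&(W[...,0]>xr[0])&(W[...,0]<xr[1])&(W[...,1]>yr[0])&(W[...,1]<yr[1])
    n,l,s,c=cv2.connectedComponentsWithStats(m.astype(np.uint8))
    for i in range(1,n):
        if s[i,4]<15: continue
        Q=W[l==i]; zt=np.percentile(Q[:,2],90)
        T=Q[Q[:,2]>zt-0.008]
        R=cv2.minAreaRect((T[:,:2]*1000).astype(np.float32))
        print("px",c[i].round(),"n",s[i,4],len(T),"ztop %.3f"%zt,"mean",T[:,:2].mean(0).round(4),"rect",np.round(R[0],1),np.round(R[1],1),round(R[2],1))
E
python3 - <<'E'
from h import *
for n in ("scene","top"):
    f,W=cloud(n); print(n); comps(W)
    b=W[...,2][(W[...,0]>.4)&(W[...,0]<.5)&(W[...,1]>-.2)&(W[...,1]<0)]; print("bench z",np.median(b),b.std())
E
```

```text
scene
px [398. 155.] n 332 236 ztop 0.041 mean [0.3775 0.3192] rect [373.  322.5] [53.7 63.8] 20.1
px [333. 163.] n 379 351 ztop 0.026 mean [0.4111 0.1397] rect [408.2 139.3] [69.9 69.9] 89.6
px [305. 177.] n 261 113 ztop 0.059 mean [0.4993 0.0619] rect [496.6  61.4] [36.6 29.1] 12.5
px [377. 192.] n 530 333 ztop 0.045 mean [0.5375 0.2448] rect [531.6 244.8] [151.5  21.1] 11.5
px [224. 194.] n 2024 1455 ztop 0.055 mean [ 0.5734 -0.1411] rect [ 569.5 -142.6] [137.5 101.5] 79.0
px [316. 214.] n 310 148 ztop 0.059 mean [0.6368 0.0894] rect [634.4  89.3] [37.  29.6] 12.1
px [358. 234.] n 413 229 ztop 0.050 mean [0.6904 0.1859] rect [688.2 186. ] [41.6 44.7] 31.3
px [170. 258.] n 2070 1441 ztop 0.071 mean [ 0.816  -0.2279] rect [ 816.  -213.3] [173.5  67.8] 89.9
px [218. 267.] n 157 42 ztop 0.068 mean [ 0.8159 -0.1181] rect [ 817.2 -118.2] [63.8  1.4] 0.0
px [388. 280.] n 115 28 ztop 0.067 mean [0.8291 0.237 ] rect [828.3 237. ] [ 0.8 39.9] 89.5
bench z -0.001776772559928974 0.0015831771283230866
top
px [343. 135.] n 227 57 ztop 0.070 mean [ 0.7887 -0.1962] rect [ 786.3 -198.4] [189.9  63
[... 304 characters left out ...]
 168.] n 163 115 ztop 0.053 mean [0.6862 0.1827] rect [686.9 183.3] [40.8 40.5] 43.8
px [259. 183.] n 106 76 ztop 0.062 mean [0.632  0.0853] rect [632.   85.9] [33.  28.6] 9.4
px [329. 200.] n 1204 968 ztop 0.058 mean [ 0.567  -0.1458] rect [ 567.5 -145.5] [136.1  95.8] 78.8
px [214. 215.] n 314 210 ztop 0.048 mean [0.5271 0.2409] rect [529.3 241.4] [149.5  20.7] 11.8
px [268. 223.] n 102 88 ztop 0.063 mean [0.4942 0.0583] rect [494.3  58.1] [33.6 29.7] 12.2
px [246. 251.] n 356 277 ztop 0.029 mean [0.4054 0.1356] rect [406.5 135.4] [69.1 68.6] 43.9
px [192. 262.] n 255 203 ztop 0.045 mean [0.3712 0.3189] rect [374.6 318.9] [47.3 66.2] 6.3
bench z -0.0012826610108860326 0.0038529001397239943
```

>>> drive_tool --commands '[{"tx":0.9,"ty":-1,"rz":-0.8,"grip":1},{"tx":0.9,"ty":-1,"rz":-0.8,"grip":1},{"tx":0.9,"ty":-1,"rz":-0.8,"grip":1},{"tx":0.9,"ty":-1,"rz":-0.8,"grip":1},{"tx":0.9,"ty":-1,"rz":-0.8,"grip":1},{"tx":0.9,"ty":-1,"rz":-0.8,"grip":1},{"tx":0.9,"ty":-1,"rz":-0.8,"grip":1},{"tx":0.9,"ty":-1,"rz":-0.8,"grip":1},{"tx":0.9,"ty":-1,"rz":-0.8,"grip":1},{"tx":0.9,"ty":-1,"grip":1}]'

```text
validation failed for argument at $.co...
```

>>> drive_tool --commands '[{"tx":0.9,"ty":-1.0,"tz":0.0,"rx":0.0,"ry":0.0,"rz":-0.8,"grip":1.0}]'

```text
clock: 0.72
tcp_pos: [0.2215, 0.6241, 0.2311]
orientation: [-0.655, -3.071, -0.001]
contact_force: [0.8, 0.3, -0.4]
grip_width: 0.0697
```

>>> drive_tool --commands '[{"tx":0.9,"ty":-1.0,"tz":0.0,"rx":0.0,"ry":0.0,"rz":-0.8,"grip":1.0},{"tx":0.9,"ty":-1.0,"tz":0.0,"rx":0.0,"ry":0.0,"rz":-0.8,"grip":1.0},{"tx":0.9,"ty":-1.0,"tz":0.0,"rx":0.0,"ry":0.0,"rz":-0.8,"grip":1.0},{"tx":0.9,"ty":-1.0,"tz":0.0,"rx":0.0,"ry":0.0,"rz":-0.8,"grip":1.0},{"tx":0.9,"ty":-1.0,"tz":0.0,"rx":0.0,"ry":0.0,"rz":-0.8,"grip":1.0},{"tx":0.9,"ty":-1.0,"tz":0.0,"rx":0.0,"ry":0.0,"rz":-0.8,"grip":1.0},{"tx":0.9,"ty":-1.0,"tz":0.0,"rx":0.0,"ry":0.0,"rz":-0.8,"grip":1.0},{"tx":0.9,"ty":-1.0,"tz":0.0,"rx":0.0,"ry":0.0,"rz":-0.8,"grip":1.0},{"tx":0.9,"ty":-1.0,"tz":0.0,"rx":0.0,"ry":0.0,"rz":-0.4,"grip":1.0},{"tx":0.9,"ty":-1.0,"tz":0.0,"rx":0.0,"ry":0.0,"rz":0.0,"grip":1.0}]'

```text
clock: 1.98
tcp_pos: [0.4046, 0.422, 0.2314]
orientation: [1.989, 2.432, 0.0]
contact_force: [-0.4, -0.1, -0.2]
grip_width: -0.0001
```

>>> drive_tool --commands '[{"tx":0.9,"ty":-1.0,"tz":0.0,"rx":0.0,"ry":0.0,"rz":0.0,"grip":1.0},{"tx":0.9,"ty":-1.0,"tz":0.0,"rx":0.0,"ry":0.0,"rz":0.0,"grip":1.0},{"tx":0.9,"ty":-1.0,"tz":0.0,"rx":0.0,"ry":0.0,"rz":0.0,"grip":1.0},{"tx":0.0,"ty":-1.0,"tz":0.0,"rx":0.0,"ry":0.0,"rz":0.0,"grip":1.0},{"tx":0.0,"ty":-1.0,"tz":0.0,"rx":0.0,"ry":0.0,"rz":0.0,"grip":1.0},{"tx":0.0,"ty":-1.0,"tz":0.0,"rx":0.0,"ry":0.0,"rz":0.0,"grip":1.0},{"tx":0.0,"ty":-1.0,"tz":0.0,"rx":0.0,"ry":0.0,"rz":0.0,"grip":1.0},{"tx":0.0,"ty":-1.0,"tz":0.0,"rx":0.0,"ry":0.0,"rz":0.0,"grip":1.0},{"tx":0.0,"ty":-1.0,"tz":0.0,"rx":0.0,"ry":0.0,"rz":0.0,"grip":1.0},{"tx":0.0,"ty":-1.0,"tz":0.0,"rx":0.0,"ry":0.0,"rz":0.0,"grip":1.0}]'

```text
clock: 3.22
tcp_pos: [0.4578, 0.2216, 0.2313]
orientation: [1.989, 2.432, 0.0]
contact_force: [0.2, 0.2, 0.6]
grip_width: 0.0001
```

>>> drive_tool --commands '[{"tx":0.0,"ty":-1.0,"tz":0.0,"rx":0.0,"ry":0.0,"rz":0.0,"grip":1.0},{"tx":0.0,"ty":-1.0,"tz":0.0,"rx":0.0,"ry":0.0,"rz":0.0,"grip":1.0},{"tx":0.0,"ty":-1.0,"tz":0.0,"rx":0.0,"ry":0.0,"rz":0.0,"grip":1.0},{"tx":0.0,"ty":-1.0,"tz":0.0,"rx":0.0,"ry":0.0,"rz":0.0,"grip":1.0},{"tx":0.0,"ty":-1.0,"tz":0.0,"rx":0.0,"ry":0.0,"rz":0.0,"grip":1.0},{"tx":0.0,"ty":-1.0,"tz":0.0,"rx":0.0,"ry":0.0,"rz":0.0,"grip":1.0},{"tx":0.0,"ty":-1.0,"tz":0.0,"rx":0.0,"ry":0.0,"rz":0.0,"grip":1.0},{"tx":0.0,"ty":-1.0,"tz":0.0,"rx":0.0,"ry":0.0,"rz":0.0,"grip":1.0},{"tx":0.0,"ty":-1.0,"tz":0.0,"rx":0.0,"ry":0.0,"rz":0.0,"grip":1.0},{"tx":0.0,"ty":-1.0,"tz":0.0,"rx":0.0,"ry":0.0,"rz":0.0,"grip":1.0}]'

```text
clock: 4.47
tcp_pos: [0.4576, 0.0216, 0.2313]
orientation: [1.989, 2.432, 0.0]
contact_force: [-1.1, 0.0, -0.5]
grip_width: 0.0001
```

>>> drive_tool --commands '[{"tx":0.2,"ty":-1.0,"tz":0.0,"rx":0.0,"ry":0.0,"rz":0.0,"grip":1.0},{"tx":0.2,"ty":-1.0,"tz":0.0,"rx":0.0,"ry":0.0,"rz":0.0,"grip":1.0},{"tx":0.2,"ty":-1.0,"tz":-0.5,"rx":0.0,"ry":0.0,"rz":0.0,"grip":1.0},{"tx":0.2,"ty":-1.0,"tz":-1.0,"rx":0.0,"ry":0.0,"rz":0.0,"grip":1.0},{"tx":0.1,"ty":-1.0,"tz":-1.0,"rx":0.0,"ry":0.0,"rz":0.0,"grip":1.0},{"tx":0.0,"ty":-1.0,"tz":-1.0,"rx":0.0,"ry":0.0,"rz":0.0,"grip":1.0},{"tx":0.0,"ty":-1.0,"tz":-1.0,"rx":0.0,"ry":0.0,"rz":0.0,"grip":1.0},{"tx":0.0,"ty":-1.0,"tz":-1.0,"rx":0.0,"ry":0.0,"rz":0.0,"grip":1.0},{"tx":0.0,"ty":-1.0,"tz":-1.0,"rx":0.0,"ry":0.0,"rz":0.0,"grip":1.0},{"tx":0.0,"ty":-0.3,"tz":-1.0,"rx":0.0,"ry":0.0,"rz":0.0,"grip":1.0}]'

```text
clock: 5.72
tcp_pos: [0.4755, -0.1652, 0.0808]
orientation: [1.99, 2.43, -0.001]
contact_force: [0.8, 0.1, 1.1]
grip_width: -0.0003
```

>>> drive_tool --commands '[{"tx":0.0,"ty":0.0,"tz":-1.0,"rx":0.0,"ry":0.0,"rz":0.0,"grip":1.0},{"tx":0.0,"ty":0.0,"tz":-1.0,"rx":0.0,"ry":0.0,"rz":0.0,"grip":1.0},{"tx":0.0,"ty":0.0,"tz":-1.0,"rx":0.0,"ry":0.0,"rz":0.0,"grip":1.0},{"tx":0.0,"ty":0.0,"tz":0.0,"rx":0.0,"ry":0.0,"rz":0.0,"grip":1.0}]'

```text
clock: 6.22
tcp_pos: [0.4746, -0.1634, 0.0203]
orientation: [-1.988, -2.43, 0.002]
contact_force: [-0.9, -0.4, -1.3]
grip_width: -0.0001
```

>>> drive_tool --commands '[{"tx":0.5,"ty":0.0,"tz":0.0,"rx":0.0,"ry":0.0,"rz":0.0,"grip":1.0},{"tx":0.5,"ty":0.0,"tz":0.0,"rx":0.0,"ry":0.0,"rz":0.0,"grip":1.0},{"tx":0.4,"ty":0.0,"tz":0.0,"rx":0.0,"ry":0.0,"rz":0.0,"grip":1.0},{"tx":0.3,"ty":0.0,"tz":0.0,"rx":0.0,"ry":0.0,"rz":0.0,"grip":1.0},{"tx":0.3,"ty":0.0,"tz":0.0,"rx":0.0,"ry":0.0,"rz":0.0,"grip":1.0}]'

```text
clock: 6.85
tcp_pos: [0.5158, -0.1632, 0.0213]
orientation: [-1.989, -2.432, 0.0]
contact_force: [-2.2, -1.1, 1.4]
grip_width: 0.0
```

```bash
python3 - <<'E'
from h import *
for n in ("scene","top"):
    f,W=cloud(n,n+"1"); print(n); comps(W,xr=(0.4,0.75),yr=(-0.3,0.12))
E
```

```text
scene
px [324. 164.] n 48 44 ztop 0.026 mean [0.4172 0.1119] rect [419.2 111.2] [14.2 37.9] 88.6
px [305. 177.] n 263 117 ztop 0.059 mean [0.4993 0.0614] rect [496.7  61.5] [38.1 30. ] 11.6
px [224. 198.] n 2085 1509 ztop 0.055 mean [ 0.5888 -0.1387] rect [ 583.9 -139.2] [137.4 104.6] 83.3
px [316. 214.] n 315 146 ztop 0.059 mean [0.6365 0.0895] rect [633.8  89.2] [36.3 29.6] 11.8
top
px [259. 183.] n 108 75 ztop 0.064 mean [0.6317 0.0866] rect [631.9  85.9] [34.5 28.8] 10.5
px [322. 192.] n 765 624 ztop 0.058 mean [ 0.5947 -0.1242] rect [ 584.8 -142.3] [136.   96.1] 82.9
px [268. 224.] n 103 81 ztop 0.063 mean [0.4928 0.0576] rect [493.7  57.8] [33.8 29. ] 10.6
px [253. 248.] n 54 41 ztop 0.028 mean [0.4163 0.112 ] rect [417.4 110.1] [17.3 33.5] 89.5
```

>>> drive_tool --commands '[{"tx":-0.4,"ty":0.0,"tz":0.0,"rx":0.0,"ry":0.0,"rz":0.0,"grip":1.0},{"tx":0.0,"ty":-0.6,"tz":0.0,"rx":0.0,"ry":0.0,"rz":0.0,"grip":1.0},{"tx":0.4,"ty":0.0,"tz":0.0,"rx":0.0,"ry":0.0,"rz":0.0,"grip":1.0},{"tx":0.3,"ty":-0.15,"tz":0.0,"rx":0.0,"ry":0.0,"rz":0.0,"grip":1.0},{"tx":0.3,"ty":-0.15,"tz":0.0,"rx":0.0,"ry":0.0,"rz":0.0,"grip":1.0},{"tx":0.3,"ty":-0.15,"tz":0.0,"rx":0.0,"ry":0.0,"rz":0.0,"grip":1.0},{"tx":0.3,"ty":-0.15,"tz":0.0,"rx":0.0,"ry":0.0,"rz":0.0,"grip":1.0}]'

```text
clock: 7.82
tcp_pos: [0.5403, -0.1872, 0.0213]
orientation: [-1.989, -2.432, -0.0]
contact_force: [-1.3, 0.2, 1.0]
grip_width: 0.0004
```

```bash
python3 - <<'E'
from h import *
for n in ("scene","top"):
    f,W=cloud(n,n+"2"); print(n); comps(W,lo=0.035,xr=(0.4,0.75),yr=(-0.3,0.04))
E
```

```text
scene
px [223. 199.] n 1762 1540 ztop 0.055 mean [ 0.6048 -0.139 ] rect [ 599.5 -138.9] [104.8 135.9] 5.3
top
px [323. 189.] n 908 727 ztop 0.058 mean [ 0.6051 -0.1279] rect [ 600.6 -142.1] [ 95.3 135.9] 6.6
```

>>> drive_tool --commands '[{"tx":0.25,"ty":-0.05,"tz":0.0,"rx":0.0,"ry":0.0,"rz":0.0,"grip":1.0},{"tx":0.25,"ty":-0.05,"tz":0.0,"rx":0.0,"ry":0.0,"rz":0.0,"grip":1.0},{"tx":-0.5,"ty":0.0,"tz":0.0,"rx":0.0,"ry":0.0,"rz":0.0,"grip":1.0},{"tx":-1.0,"ty":-0.5,"tz":0.0,"rx":0.0,"ry":0.0,"rz":0.0,"grip":1.0},{"tx":-1.0,"ty":-1.0,"tz":1.0,"rx":0.0,"ry":0.0,"rz":0.0,"grip":1.0},{"tx":0.0,"ty":-1.0,"tz":1.0,"rx":0.0,"ry":0.0,"rz":0.0,"grip":0.0},{"tx":0.0,"ty":-1.0,"tz":1.0,"rx":0.0,"ry":0.0,"rz":0.0,"grip":0.0}]'

```text
clock: 8.8
tcp_pos: [0.4974, -0.2604, 0.0819]
orientation: [-1.99, -2.43, 0.0]
contact_force: [-0.1, 0.8, -0.4]
grip_width: 0.0355
```

```bash
python3 - <<'E'
from h import *
print(status.get_obs()["grip_width"])
for n in ("scene","top"):
    f,W=cloud(n,n+"3"); print(n); comps(W,lo=0.035,xr=(0.4,0.75),yr=(-0.3,0.3))
E
```

```text
0.035508952079446966
scene
px [305. 175.] n 184 115 ztop 0.060 mean [0.4993 0.0614] rect [496.2  61.3] [37.5 29.1] 10.8
px [377. 189.] n 357 333 ztop 0.045 mean [0.5374 0.2449] rect [530.  243.9] [153.3  21.3] 11.4
px [223. 201.] n 1757 1555 ztop 0.055 mean [ 0.6114 -0.137 ] rect [ 606.3 -137. ] [101.9 134.9] 10.9
px [316. 211.] n 228 145 ztop 0.060 mean [0.6365 0.0894] rect [633.8  89.7] [35.9 30.3] 9.9
px [358. 231.] n 276 232 ztop 0.050 mean [0.6905 0.1862] rect [688.4 186. ] [42.2 42.3] 19.4
top
px [230. 167.] n 135 92 ztop 0.054 mean [0.6867 0.1833] rect [687.  183.3] [39.2 40.7] 63.4
px [327. 188.] n 1190 932 ztop 0.058 mean [ 0.6055 -0.1418] rect [ 605.8 -140.8] [ 96.6 135.8] 10.5
px [259. 182.] n 101 76 ztop 0.063 mean [0.6313 0.0873] rect [631.9  86.2] [33.3 29.6] 10.1
px [213. 215.] n 275 206 ztop 0.049 mean [0.5293 0.241 ] rect [529.4 241.1] [149.3  20.5] 12.1
px [268. 223.] n 99 79 ztop 0.063 mean [0.4948 0.0584] rect [494.7  58.5] [32.9 28.7] 12.5
```

View pics/scene3.png

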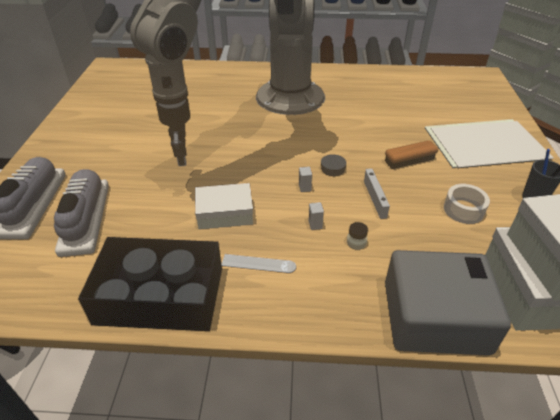

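>>> drive_tool --commands '[{"tx":0.95,"ty":0.0,"tz":0.0,"rx":0.0,"ry":0.0,"rz":0.0,"grip":-0.4},{"tx":0.95,"ty":0.0,"tz":0.0,"rx":0.0,"ry":0.0,"rz":0.0,"grip":-0.4},{"tx":0.95,"ty":0.0,"tz":0.0,"rx":0.0,"ry":0.0,"rz":0.0,"grip":-0.4},{"tx":0.95,"ty":0.0,"tz":0.0,"rx":0.0,"ry":0.0,"rz":0.0,"grip":-0.4},{"tx":0.9,"ty":0.2,"tz":0.0,"rx":0.0,"ry":0.0,"rz":0.0,"grip":-0.4},{"tx":0.9,"ty":0.4,"tz":-0.6,"rx":0.0,"ry":0.0,"rz":0.0,"grip":-0.4},{"tx":0.9,"ty":0.4,"tz":-0.8,"rx":0.0,"ry":0.0,"rz":0.0,"grip":-0.4},{"tx":0.0,"ty":0.0,"tz":-0.9,"rx":0.0,"ry":0.0,"rz":0.0,"grip":-0.4},{"tx":0.0,"ty":0.0,"tz":-0.9,"rx":0.0,"ry":0.0,"rz":0.0,"grip":-0.4},{"tx":0.0,"ty":0.0,"tz":0.0,"rx":0.0,"ry":0.0,"rz":0.0,"grip":-0.4}]'

```text
clock: 10.15
tcp_pos: [0.6273, -0.2392, 0.015]
orientation: [-1.988, -2.428, 0.003]
contact_force: [-0.2, 0.0, 0.7]
grip_width: 0.0599
```

```bash
python3 - <<'E'
from h import *
f,W=cloud("scene","scene4")
f,W=cloud("top","top4"); comps(W,lo=0.035,xr=(0.4,0.75),yr=(-0.3,0.3))
p=status.get_obs()["tcp_pos"]*1000; d=p[:2]-[564.2,73.9]
print(p, "bay", d@[.9803,.1977], d@[-.1977,.9803])
E
```

```text
px [230. 167.] n 135 106 ztop 0.053 mean [0.6871 0.1827] rect [688. 184.] [40.4 42.1] 28.2
px [323. 187.] n 919 769 ztop 0.058 mean [ 0.61   -0.1271] rect [ 605.9 -140.7] [ 96.4 136.7] 10.6
px [259. 182.] n 101 76 ztop 0.063 mean [0.6309 0.0861] rect [631.4  86.4] [33.1 29.4] 14.8
px [213. 215.] n 273 223 ztop 0.048 mean [0.5296 0.2415] rect [528.4 241.1] [147.5  20.6] 11.5
px [268. 223.] n 101 83 ztop 0.062 mean [0.4951 0.0578] rect [494.   58.1] [34.2 29.7] 12.2
[ 629.0726416  -239.87659168   17.28121935] bay 1.5610183851511783 -320.42051407150666
```

View pics/scene4.png

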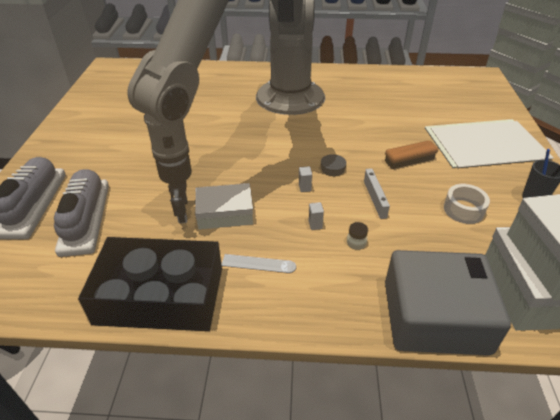

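>>> drive_tool --commands '[{"tx":-0.12,"ty":0.59,"tz":0.0,"rx":0.0,"ry":0.0,"rz":0.0,"grip":-0.4},{"tx":-0.12,"ty":0.59,"tz":0.0,"rx":0.0,"ry":0.0,"rz":0.0,"grip":-0.4},{"tx":-0.12,"ty":0.59,"tz":0.0,"rx":0.0,"ry":0.0,"rz":0.0,"grip":-0.4},{"tx":-0.12,"ty":0.59,"tz":0.0,"rx":0.0,"ry":0.0,"rz":0.0,"grip":-0.4},{"tx":-0.12,"ty":0.59,"tz":0.0,"rx":0.0,"ry":0.0,"rz":0.0,"grip":-0.4},{"tx":-0.12,"ty":0.59,"tz":0.0,"rx":0.0,"ry":0.0,"rz":0.0,"grip":-0.4},{"tx":-0.12,"ty":0.59,"tz":0.0,"rx":0.0,"ry":0.0,"rz":0.0,"grip":-0.4},{"tx":-0.12,"ty":0.59,"tz":0.0,"rx":0.0,"ry":0.0,"rz":0.0,"grip":-0.4},{"tx":-0.12,"ty":0.59,"tz":0.0,"rx":0.0,"ry":0.0,"rz":0.0,"grip":-0.4},{"tx":-0.12,"ty":0.59,"tz":0.0,"rx":0.0,"ry":0.0,"rz":0.0,"grip":-0.4}]'

```text
clock: 11.5
tcp_pos: [0.6056, -0.1203, 0.0173]
orientation: [-1.989, -2.432, 0.0]
contact_force: [0.4, -2.9, 2.1]
grip_width: 0.0598
```

```bash
cat > bay.py <<'E'
from h import *
def box(n,save=None):
    f,W=cloud(n,save)
    m=(W[...,2]>.05)&(W[...,2]<.066)&(W[...,0]>.45)&(W[...,0]<.72)&(W[...,1]>-.28)&(W[...,1]<.24)
    # bay from same-camera measurements
    mid=np.array([565.0,75.4]) if n=="scene" else np.array([563.1,72.2])
    th=np.radians(11.4); u=np.array([np.cos(th),np.sin(th)]); v=np.array([-u[1],u[0]])
    k,l,s,c=cv2.connectedComponentsWithStats(m.astype(np.uint8))
    for i in range(1,k):
        if s[i,4]<200: continue
        Q=W[l==i][:,:2]*1000-mid; B=np.stack([Q@u,Q@v],1)
        R=cv2.minAreaRect(B.astype(np.float32))
        print(n,"box in bay",np.round(R[0],1),np.round(R[1],1),round(R[2],2),"ext lo",np.percentile(B,1,0).round(1),"hi",np.percentile(B,99,0).round(1),"n",s[i,4])
def tool():
    o=status.get_obs(); d=o["tcp_pos"][:2]*1000-[564.2,73.9]
    print("tool bay",(d@[.9803,.1977]).round(1),(d@[-.1977,.9803]).round(1),"z",o["tcp_pos"][2].round(4),"F",o["contact_force"].round(1),"w",o["grip_width"].round(4),"t",o["clock"])
E
python3 - <<'E'
from bay import *
tool(); box("scene","scene5"); box("top","top5")
E
```

```text
Traceback (most recent call last):
  File "bay.py", line 16, in tool
    print("tool bay",(d@[.9803,.1977]).round(1),(d@[-.1977,.9803]).round(1),"z",o["tcp_pos"][2].round(4),"F",o["contact_force"].round(1),"w",o["grip_width"].round(4),"t",o["clock"])
                                                                                                                                             ^^^^^^^^^^^^^^^^^^^^^
AttributeError: 'float' object has no attribute 'round'
```

```bash
sed -i 's/o\["grip_width"\].round(4)/round(o["grip_width"],4)/' bay.py
python3 - <<'E'
from bay import *
tool(); box("scene","scene5"); box("top","top5")
E
```

```text
tool bay 2.2 -198.6 z 0.0173 F [ 0.4 -2.9  2.1] w 0.0598 t 11.5
scene box in bay [  -2.1 -118.2] [134.  100.8] 89.55 ext lo [ -49.7 -182.7] hi [ 46.  -52.9] n 1398
top box in bay [  -2.3 -100.6] [103.2  96.1] 89.73 ext lo [ -47.1 -148.4] hi [ 45.3 -50. ] n 495
```

View pics/top5.png

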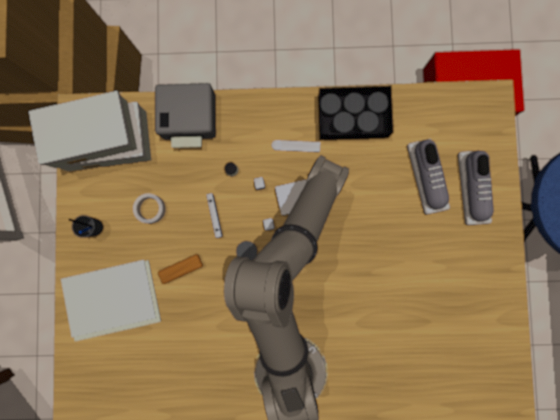

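View pics/scene5.png

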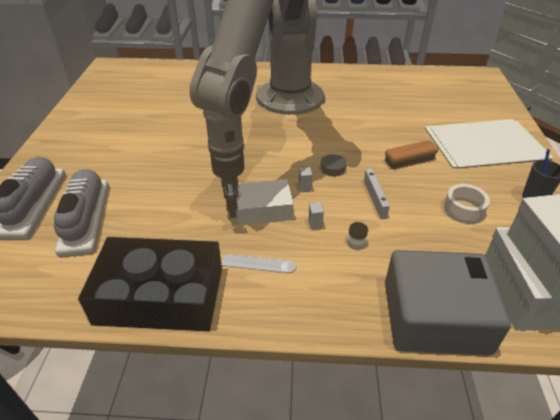

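>>> drive_tool --commands '[{"tx":-0.065,"ty":0.5,"tz":0.0,"rx":0.0,"ry":0.0,"rz":0.0,"grip":-0.4},{"tx":-0.065,"ty":0.5,"tz":0.0,"rx":0.0,"ry":0.0,"rz":0.0,"grip":-0.4},{"tx":-0.065,"ty":0.5,"tz":0.0,"rx":0.0,"ry":0.0,"rz":0.0,"grip":-0.4},{"tx":0.0,"ty":0.0,"tz":0.0,"rx":0.0,"ry":0.0,"rz":0.0,"grip":-0.4}]'

```text
clock: 12.1
tcp_pos: [0.6018, -0.0893, 0.0171]
orientation: [-1.986, -2.433, -0.001]
contact_force: [0.1, 0.4, -0.4]
grip_width: 0.0594
```

```bash

python3 - <<'E'
from bay import *
tool(); box("scene","scene6"); box("top","top6")
for n in("scene6","top6"):
    i=cv2.imread(f"pics/{n}.png"); c=i[150:250,180:400] if n[0]=="s" else i[160:240,200:360]
    cv2.imwrite(f"pics/{n}c.png",cv2.resize(c,None,fx=3.5,fy=3.5,interpolation=cv2.INTER_CUBIC))
E
```

```text
tool bay 4.6 -167.4 z 0.0171 F [ 0.1  0.4 -0.4] w 0.0594 t 12.1
scene box in bay [ -0.  -86.8] [100.1 135.5] 0.74 ext lo [ -46.9 -150. ] hi [ 48.6 -20.6] n 1375
top box in bay [  0.6 -69.1] [95.8 99.5] 0.06 ext lo [ -45.2 -114.3] hi [ 47.7 -20.1] n 475
```

View pics/scene6c.png

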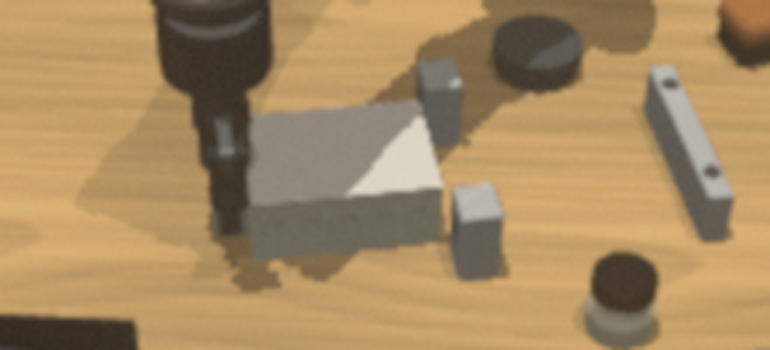

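View pics/top6c.png

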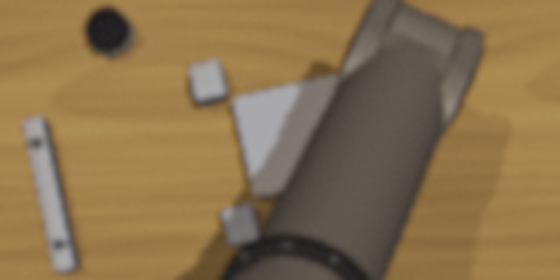

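>>> drive_tool --commands '[{"tx":-0.1,"ty":0.49,"tz":0.0,"rx":0.0,"ry":0.0,"rz":0.0,"grip":-0.4},{"tx":-0.1,"ty":0.49,"tz":0.0,"rx":0.0,"ry":0.0,"rz":0.0,"grip":-0.4},{"tx":-0.1,"ty":0.49,"tz":0.0,"rx":0.0,"ry":0.0,"rz":0.0,"grip":-0.4},{"tx":-0.1,"ty":0.49,"tz":0.0,"rx":0.0,"ry":0.0,"rz":0.0,"grip":-0.4}]'

```text
clock: 12.7
tcp_pos: [0.5939, -0.0513, 0.0174]
orientation: [1.988, 2.432, 0.0]
contact_force: [0.4, -1.6, 2.3]
grip_width: 0.0596
```

```bash

python3 - <<'E'
from bay import *
tool(); box("scene","scene7"); box("top","top7")
for n in("scene7","top7"):
    i=cv2.imread(f"pics/{n}.png"); c=i[150:250,180:400] if n[0]=="s" else i[160:240,200:360]
    cv2.imwrite(f"pics/{n}c.png",cv2.resize(c,None,fx=3.5,fy=3.5,interpolation=cv2.INTER_CUBIC))
E
```

```text
tool bay 4.4 -128.6 z 0.0174 F [ 0.4 -1.6  2.3] w 0.0596 t 12.7
scene box in bay [ -3.9 -44.6] [132.6 179.1] 85.09 ext lo [ -80.9 -108.8] hi [86.6 16.5] n 1600
top box in bay [  1.1 -25. ] [91.6 95.7] 89.46 ext lo [-43.3 -65.6] hi [47.8 19.8] n 423
```

View pics/top7c.png

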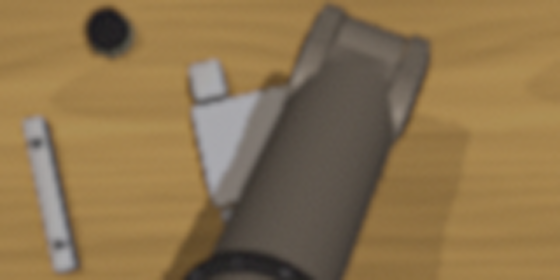

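>>> drive_tool --commands '[{"tx":0.08,"ty":-0.39,"tz":0.0,"rx":0.0,"ry":0.0,"rz":0.0,"grip":-0.1},{"tx":-0.15,"ty":-0.03,"tz":0.0,"rx":0.0,"ry":0.0,"rz":0.0,"grip":-0.1},{"tx":0.0,"ty":0.0,"tz":0.0,"rx":0.0,"ry":0.0,"rz":0.0,"grip":-0.1},{"tx":-0.1,"ty":0.49,"tz":0.0,"rx":0.0,"ry":0.0,"rz":0.0,"grip":-0.1},{"tx":-0.1,"ty":0.49,"tz":0.0,"rx":0.0,"ry":0.0,"rz":0.0,"grip":-0.1},{"tx":-0.1,"ty":0.49,"tz":0.0,"rx":0.0,"ry":0.0,"rz":0.0,"grip":-0.1},{"tx":-0.1,"ty":0.49,"tz":0.0,"rx":0.0,"ry":0.0,"rz":0.0,"grip":-0.1},{"tx":-0.1,"ty":0.49,"tz":0.0,"rx":0.0,"ry":0.0,"rz":0.0,"grip":-0.1},{"tx":-0.1,"ty":0.49,"tz":0.0,"rx":0.0,"ry":0.0,"rz":0.0,"grip":-0.1}]'

```text
clock: 13.92
tcp_pos: [0.5804, -0.0008, 0.0173]
orientation: [1.989, 2.432, 0.0]
contact_force: [0.6, -1.1, -0.0]
grip_width: 0.0468
```

```bash

python3 - <<'E'
from bay import *
tool(); box("scene","scene8"); box("top","top8")
for n in("scene8","top8"):
    i=cv2.imread(f"pics/{n}.png"); c=i[150:250,180:400] if n[0]=="s" else i[160:240,200:360]
    cv2.imwrite(f"pics/{n}c.png",cv2.resize(c,None,fx=3.5,fy=3.5,interpolation=cv2.INTER_CUBIC))
E
```

```text
tool bay 1.1 -76.4 z 0.0173 F [ 0.6 -1.1 -0. ] w 0.0468 t 13.925
scene box in bay [8.2 9.2] [144.2 161.6] 57.46 ext lo [-81.  -56.8] hi [87.3 69.1] n 1550
top box in bay [29.5 40.5] [ 72.1 154.1] 54.34 ext lo [-43.2 -13.1] hi [85.5 71.9] n 506
```

View pics/scene8c.png

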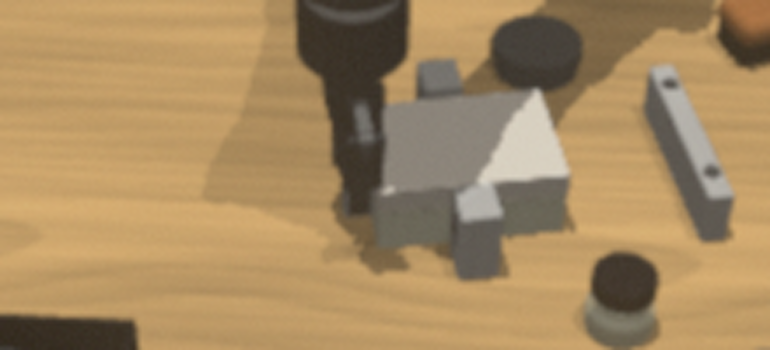

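View pics/top8c.png

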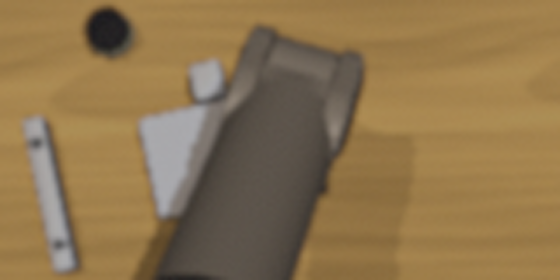

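>>> drive_tool --commands '[{"tx":-0.1,"ty":0.49,"tz":0.0,"rx":0.0,"ry":0.0,"rz":0.0,"grip":-0.1},{"tx":-0.1,"ty":0.49,"tz":0.0,"rx":0.0,"ry":0.0,"rz":0.0,"grip":-0.1},{"tx":-0.1,"ty":0.49,"tz":0.0,"rx":0.0,"ry":0.0,"rz":0.0,"grip":-0.1},{"tx":-0.1,"ty":0.49,"tz":0.0,"rx":0.0,"ry":0.0,"rz":0.0,"grip":-0.1},{"tx":-0.1,"ty":0.49,"tz":0.0,"rx":0.0,"ry":0.0,"rz":0.0,"grip":-0.1},{"tx":-0.1,"ty":0.49,"tz":0.0,"rx":0.0,"ry":0.0,"rz":0.0,"grip":-0.1},{"tx":-0.1,"ty":0.49,"tz":0.0,"rx":0.0,"ry":0.0,"rz":0.0,"grip":-0.1},{"tx":-0.1,"ty":0.49,"tz":0.0,"rx":0.0,"ry":0.0,"rz":0.0,"grip":-0.1}]'

```text
clock: 15.02
tcp_pos: [0.5643, 0.0775, 0.0173]
orientation: [-1.989, -2.432, -0.0]
contact_force: [0.6, -2.6, 1.7]
grip_width: 0.047
```

```bash

python3 - <<'E'
from bay import *
tool(); box("scene","scene9"); box("top","top9")
for n in("scene9","top9"):
    i=cv2.imread(f"pics/{n}.png"); c=i[150:250,180:400] if n[0]=="s" else i[160:240,200:360]
    cv2.imwrite(f"pics/{n}c.png",cv2.resize(c,None,fx=3.5,fy=3.5,interpolation=cv2.INTER_CUBIC))
E
```

```text
tool bay 0.8 3.5 z 0.0173 F [ 0.6 -2.6  1.7] w 0.047 t 15.025
scene box in bay [19.7 67.7] [165.7 140.5] 89.95 ext lo [-47.1 -13.3] hi [ 87.6 149.2] n 1363
top box in bay [  0.7 122.6] [62.2 97. ] 87.15 ext lo [-44.6  92.5] hi [ 47.6 152.1] n 302
```

View pics/scene9c.png

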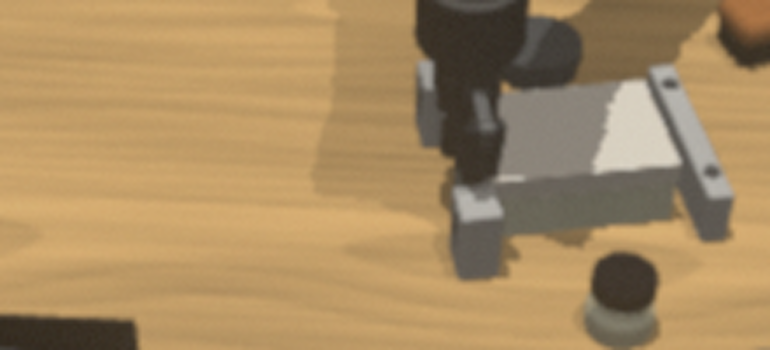

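View pics/top9c.png

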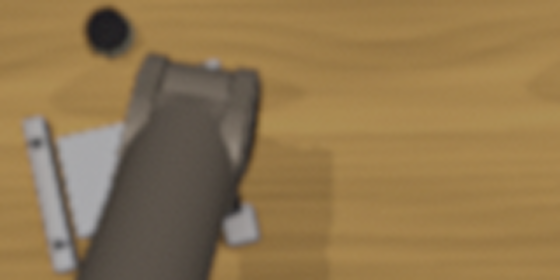

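>>> drive_tool --commands '[{"tx":-0.04,"ty":0.2,"tz":0.0,"rx":0.0,"ry":0.0,"rz":0.0,"grip":-0.1},{"tx":-0.04,"ty":0.2,"tz":0.0,"rx":0.0,"ry":0.0,"rz":0.0,"grip":-0.1}]'

```text
clock: 15.38
tcp_pos: [0.5626, 0.0848, 0.0171]
orientation: [-1.989, -2.431, 0.001]
contact_force: [0.1, -1.8, 0.0]
grip_width: 0.0468
```

>>> drive_tool --commands '[{"tx":-0.02,"ty":0.08,"tz":0.0,"rx":0.0,"ry":0.0,"rz":0.0,"grip":-0.1}]'

```text
clock: 15.5
tcp_pos: [0.5623, 0.0867, 0.0172]
orientation: [-1.988, -2.432, 0.0]
contact_force: [0.0, -1.3, -1.2]
grip_width: 0.0468
```

>>> drive_tool --commands '[{"tx":-0.01,"ty":0.06,"tz":0.0,"rx":0.0,"ry":0.0,"rz":0.0,"grip":-0.1}]'

```text
clock: 15.62
tcp_pos: [0.5621, 0.0876, 0.0172]
orientation: [-1.989, -2.432, 0.0]
contact_force: [0.1, -1.7, -0.0]
grip_width: 0.0469
```

Rail not reached yet; 1 mm steps.

>>> drive_tool --commands '[{"tx":-0.01,"ty":0.05,"tz":0.0,"rx":0.0,"ry":0.0,"rz":0.0,"grip":-0.1}]'

```text
clock: 15.75
tcp_pos: [0.562, 0.0886, 0.0173]
orientation: [-1.989, -2.432, 0.0]
contact_force: [1.1, -1.2, 0.0]
grip_width: 0.047
```

>>> drive_tool --commands '[{"tx":-0.01,"ty":0.05,"tz":0.0,"rx":0.0,"ry":0.0,"rz":0.0,"grip":-0.1}]'

```text
clock: 15.88
tcp_pos: [0.5618, 0.0896, 0.0173]
orientation: [-1.989, -2.432, 0.0]
contact_force: [-0.3, 0.0, 0.1]
grip_width: 0.0468
```

```bash

python3 - <<'E'
from bay import *
tool(); box("top","top10")
E
```

```text
tool bay 0.8 15.9 z 0.0173 F [-0.3  0.   0.1] w 0.0468 t 15.875
top box in bay [  0.8 133.8] [60.5 95.8] 88.74 ext lo [-43.2 105.4] hi [ 48.  162.6] n 297
```

>>> drive_tool --commands '[{"tx":-0.01,"ty":0.05,"tz":0.0,"rx":0.0,"ry":0.0,"rz":0.0,"grip":-0.1}]'

```text
clock: 16.05
tcp_pos: [0.5619, 0.0897, 0.0173]
orientation: [1.989, 2.431, -0.001]
contact_force: [0.6, -5.7, 0.3]
grip_width: 0.047
```

>>> drive_tool --commands '[{"tx":-0.01,"ty":0.05,"tz":0.0,"rx":0.0,"ry":0.0,"rz":0.0,"grip":-0.1}]'

```text
clock: 16.18
tcp_pos: [0.5619, 0.0897, 0.0174]
orientation: [1.989, 2.429, -0.002]
contact_force: [1.9, -7.7, -1.3]
grip_width: 0.0468
```

>>> drive_tool --commands '[{"tx":-0.02,"ty":0.1,"tz":0.0,"rx":0.0,"ry":0.0,"rz":0.0,"grip":-0.1},{"tx":0.0,"ty":0.0,"tz":0.0,"rx":0.0,"ry":0.0,"rz":0.0,"grip":-0.1}]'

```text
clock: 16.42
tcp_pos: [0.5619, 0.0896, 0.0176]
orientation: [1.989, 2.426, -0.003]
contact_force: [1.5, -10.5, -0.6]
grip_width: 0.0471
```

```bash

python3 - <<'E'
from bay import *
tool(); box("top","top11"); box("scene","scene11")
E
```

```text
tool bay 0.8 15.9 z 0.0176 F [  1.5 -10.5  -0.6] w 0.0471 t 16.425
top box in bay [  0.6 133.7] [59.  96.8] 88.49 ext lo [-43.3 107.6] hi [ 48.  162.3] n 290
scene box in bay [ 1.6 95.5] [101.2 136.7] 0.69 ext lo [-47.   35.9] hi [ 49.3 161.3] n 1198
```

>>> drive_tool --commands '[{"tx":0.05,"ty":-0.25,"tz":0.0,"rx":0.0,"ry":0.0,"rz":0.0,"grip":-0.1},{"tx":0.1,"ty":-0.49,"tz":0.0,"rx":0.0,"ry":0.0,"rz":0.0,"grip":-0.1},{"tx":0.15,"ty":-0.75,"tz":0.0,"rx":0.0,"ry":0.0,"rz":0.0,"grip":-0.1},{"tx":0.2,"ty":-0.98,"tz":0.0,"rx":0.0,"ry":0.0,"rz":0.0,"grip":-0.1},{"tx":0.2,"ty":-0.98,"tz":0.0,"rx":0.0,"ry":0.0,"rz":0.0,"grip":-0.1},{"tx":0.2,"ty":-0.98,"tz":0.0,"rx":0.0,"ry":0.0,"rz":0.0,"grip":-0.1},{"tx":0.0,"ty":-1.0,"tz":0.8,"rx":0.0,"ry":0.0,"rz":0.0,"grip":-0.1},{"tx":0.0,"ty":-1.0,"tz":1.0,"rx":0.0,"ry":0.0,"rz":0.0,"grip":-0.1},{"tx":-0.5,"ty":-1.0,"tz":1.0,"rx":0.0,"ry":0.0,"rz":0.0,"grip":-0.1},{"tx":-0.5,"ty":-1.0,"tz":1.0,"rx":0.0,"ry":0.0,"rz":0.0,"grip":-0.1}]'

```text
clock: 17.77
tcp_pos: [0.5591, -0.0764, 0.0955]
orientation: [1.988, 2.431, 0.002]
contact_force: [-0.0, 0.6, 0.2]
grip_width: 0.0475
```

>>> drive_tool --commands '[{"tx":-0.5,"ty":-1.0,"tz":1.0,"rx":0.0,"ry":0.0,"rz":0.0,"grip":-0.1},{"tx":-0.5,"ty":-1.0,"tz":1.0,"rx":0.0,"ry":0.0,"rz":0.0,"grip":-0.1},{"tx":-0.5,"ty":-1.0,"tz":1.0,"rx":0.0,"ry":0.0,"rz":0.0,"grip":-0.1},{"tx":-0.3,"ty":-1.0,"tz":1.0,"rx":0.0,"ry":0.0,"rz":0.0,"grip":-0.1},{"tx":0.0,"ty":0.0,"tz":0.0,"rx":0.0,"ry":0.0,"rz":0.0,"grip":-0.1},{"tx":0.0,"ty":0.0,"tz":0.0,"rx":0.0,"ry":0.0,"rz":0.0,"grip":-0.1}]'

```text
clock: 18.52
tcp_pos: [0.5231, -0.154, 0.1731]
orientation: [-1.987, -2.432, -0.001]
contact_force: [-0.2, 0.2, 0.3]
grip_width: 0.0474
```

```bash

python3 - <<'E'
from bay import *
tool()
for n in ("top","scene"):
    box(n,n+"12"); f,W=cloud(n); comps(W,xr=(0.35,0.75),yr=(-0.1,0.35))
i=cv2.imread("pics/scene12.png");c=i[130:270,250:420]
cv2.imwrite("pics/scene12c.png",cv2.resize(c,None,fx=4,fy=4,interpolation=cv2.INTER_CUBIC))
E
```

```text
tool bay -85.4 -215.3 z 0.1731 F [-0.2  0.2  0.3] w 0.0474 t 18.525
top box in bay [ 1.  96.3] [138.4  96.2] 89.66 ext lo [-46.2  28.4] hi [ 47.9 161.6] n 967
px [230. 168.] n 166 104 ztop 0.053 mean [0.6864 0.1831] rect [687.  183.3] [40.9 40.5] 43.7
px [259. 183.] n 108 75 ztop 0.064 mean [0.6324 0.086 ] rect [631.5  86.4] [33.8 28.8] 7.8
px [232. 210.] n 1466 1034 ztop 0.058 mean [0.5449 0.1656] rect [553.  175.9] [115.1 153. ] 11.4
px [268. 224.] n 103 78 ztop 0.062 mean [0.4947 0.0584] rect [494.5  58.1] [33.6 29.7] 13.0
px [246. 251.] n 355 279 ztop 0.030 mean [0.4065 0.1361] rect [405.3 136.3] [68.8 68.6] 30.5
px [192. 262.] n 254 195 ztop 0.044 mean [0.372  0.3177] rect [373.2 319.2] [45.9 66. ] 12.5
scene box in bay [ 1.3 95.3] [136.9 103.1] 89.92 ext lo [-46.6  27.9] hi [ 49.  161.3] n 1376
px [398. 155.] n 335 230 ztop 0.041 mean [0.3771 0.3196] rect [374.  322.4] [46.4 62.9] 20.6
px [334. 163.] n 376 354 ztop 0.026 mean [0.411  0.1397] rect [408.5 140.1] [72.2 71.5] 11.4
px [305. 177.] n 263 121 ztop 0.059 mean [0.5001 0.0618] rect [497.7  62.1] [36.9 30.3] 13.2
px [348. 195.] n 2657 1610 ztop 0.055 mean [0.5602 0.1603] rect [567.6 155.7] [138.4 191.2] 13.5
px [358. 234.] n 412 230 ztop 0.050 mean [0.6903 0.1862] rect [688.5 186.4] [41.4 43.5] 53.6
```

View pics/scene12c.png

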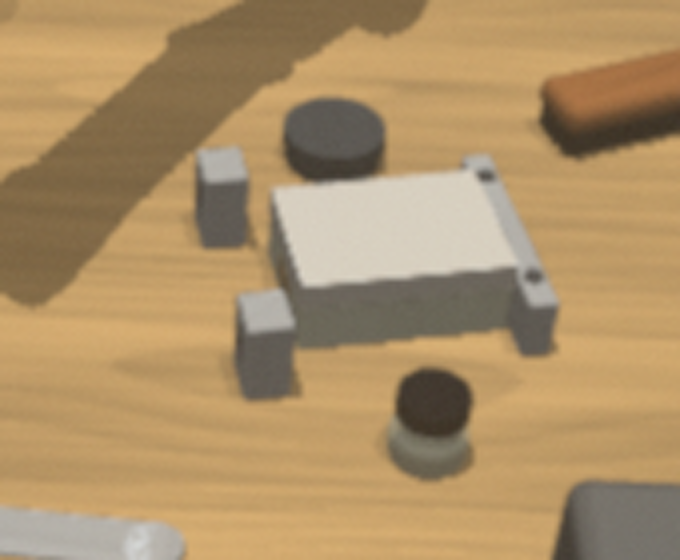

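View pics/top12.png

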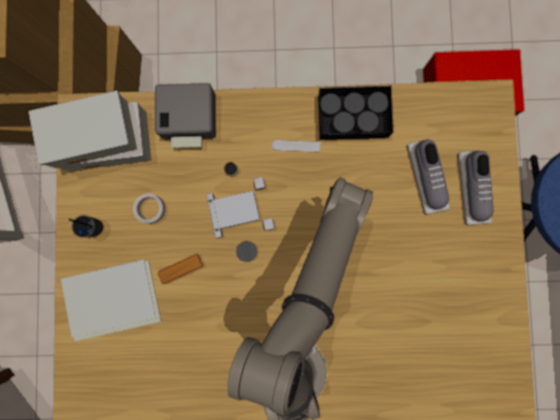

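```bash
python3 -c "
from bench import workorder
print(workorder.hand_in())"
```

```text
the job is handed in; nothing more can be done
None
```

The shoebox sits square against the rail, wholly past the posts, and the job is handed in; no verdict came back.

- **Lining up:** I nudged the box's near side with closed fingers until it was turned and centred on the lane.
- **Pushing through:** I pushed its rear end flat along the bench through the gap with two spread fingers until it met the rail. The force reading rose to about 10 N there. I then backed the hand straight out and raised it clear.
- **Final position:** With the hand clear, both cameras put the box at about x +1 mm, y +95 to +96 mm in the bay frame, within about 0.4° of square. The rear end is about 12 to 13 mm past the posts.
- **Bystanders:** The tin and jar read the same positions as at the start, within about 2 mm. The brush, tape, horn and trainers look unmoved in the final picture.
- **Time:** The clock stood at about 18.6 s at hand-in.
- **Disagreement:** The two cameras differ by about 2–3 mm in absolute position, so I compared box and bay within the same camera. Measurements taken while the arm or posts covered part of the box were off and I did not use them.

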